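Open the bench extraction damper fully and switch its fan on

TASK

Get the bench's fume extraction running. Push the damper lever on top of the duct from shut, past the half-open click, right round to its fully open stop, and press down the raised end of the fan's rocker switch on the hood so that it tips over to on. Only push and press: the bottles, beaker and burner stay standing where they are, not knocked or lifted.

Things in the scene. Friction and masses are not known exactly. Their poses are not given: they have to be found in the camera images.
- extractor: Fixed extraction point: a 100 mm grey metal duct along this frame's y, its top 135 mm above the bench. At y -240 to -120 mm a hood box, 240 mm wide in x, 165 mm high, open to -y; at y 115 to 275 mm a bend down to a flange on the bench. Origin on the bench under the damper's pivot, z up; -x is the robot's side (turned up to 20 degrees).
- damper_pivot (a point): The damper shaft's vertical axis, at the height of the lever bar (148 mm above the bench), on a steel quarter-circle frame (radius 78 mm, top at 145 mm) on the duct. The wing nut on the shaft reaches 23 mm above the frame; two end pins at radius 71 mm stand 7 mm above it.
- damper_knob (a point): Centre of the upright round black grip on the damper lever, 110 mm from the pivot; 21 mm across at its widest, 38 mm high (150 to 188 mm above the bench, this point at 170 mm). The lever is a flat steel bar 16 mm wide, 4 mm thick, at 146 to 150 mm, reaching 124 mm from the pivot. The point moves with the lever.
- damper (a joint): Damper lever angle, rad. 0 = shut, lever pointing along the extractor's -x; it swings level, clockwise from above, through 0.785 = half open (spring detent) to 1.571 = fully open, a hard stop, lever along the duct (+y). Springs draw it to the nearest of these: it clicks over at about 0.39 and 1.18, before that it springs back. A click takes 5 to 7 N at the grip.
- rocker_end (a point): The place to press, straight down: on top of the raised end of the black fan rocker (50 mm long in the extractor's x, 32 mm wide, pivoted in the middle, in a grey 78 x 60 mm box on the hood), 17 mm from its pivot towards the extractor's -x, about 200 mm above the bench. Moves with the rocker and sinks about 6 mm.
- fan_rocker (a joint): Angle of the fan rocker, rad. 0 = off (the end towards the extractor's -x raised), 0.36 = on (that end down, at its stop). Snaps over near 0.18 with about 4 to 5 N at the marked point, and stays in either position.
- reagent_bottle: Loose bystander: brown glass bottle, 52 mm across, 105 mm high, on the bench on the robot's side of the duct. Origin at the centre of its underside.
- small_bottle: Loose bystander: small clear bottle with metal cap, 30 mm across, 62 mm high. Origin at the centre of its underside.
- beaker: Loose bystander: glass beaker, 70 mm across, 85 mm high. Origin at the centre of its underside.
- burner: Loose bystander: Bunsen burner before the hood's open side, base 90 mm across, brass tube, 126 mm high. Origin at the centre of its underside.

How it is judged:
At the end, for the whole second after the job is handed in: The damper lever rests at its fully open stop (joint above 1.48 of 1.571 rad), the fan rocker is tipped to on (above 0.31 of 0.36 rad), and the two bottles, the beaker and the burner stand upright (within 0.1 rad) within 15 mm of where they were (value of joint damper above 1.48 rad and value of joint fan_rocker above 0.31 rad and distance of each of reagent_bottle, small_bottle, beaker, burner from where it was at the start of the episode below 0.015 m and angle between each of reagent_bottle, small_bottle, beaker, burner's own z axis and vertical below 0.1 rad); the robot touches nothing.
It fails at once if a bottle, the beaker or the burner is knocked or pushed away (more than 20 mm) (distance of any of reagent_bottle, small_bottle, beaker, burner from where it was at the start of the episode above 0.02 m).
It fails at once if a bottle, the beaker or the burner is lifted off the bench (more than 8 mm) (height (world z) of any of reagent_bottle, small_bottle, beaker, burner above 0.008 m).
It fails at once if a bottle, the beaker or the burner is tipped (more than 0.35 rad) (angle between any of reagent_bottle, small_bottle, beaker, burner's own z axis and vertical above 0.35 rad).
It also fails if it takes over 40 s, if anything falls off the work surface, if the arm or the gripper's body presses on something with over 40 N, if the wrist force passes 120 N, or if a joint passes its speed limit or range.

ROBOT

A 6-joint arm with a two-finger parallel gripper is mounted at the origin on the work surface. World frame = base frame: x ahead of the robot, y to its left, z up, the work surface at z = 0. Lengths are in m, angles in rad, forces in N, time in s.
With the tool pointing down it reaches from about 0.275 to 1 m from the base axis. Payload 8.4 kg.
Tool frame: the origin (TCP) lies on the centre line of the jaws, within the pads' length; the fingertips stand 17 mm ahead of it and the grasp point (between the pads) lies 2 mm behind it (bot.tcp_to_tips is the y of the fingertips in the tool frame, in m); y points along the fingers, z is the direction in which the jaws open and shut, and the axes are right-handed (so a half turn about y gives the same grasp; the last joint's range is limited). The gripper opens to 85 mm and grips with 20 to 120 N. Pads are 22 mm wide; open, the fingers measure 114 mm over their backs; the gripper's body (76 mm by 85 mm) begins 54 mm behind the grasp point. The pads swing forward as they close: fully open they stand 13 mm farther back than shut.
Start: joints at [1.194, 0.353, 1.633, -0, 1.155, -0.002], TCP at [0.229, 0.582, 0.248] pointing down, gripper open.
Joint ranges: [-2.63, 2.63], [-0.92, 2.1], [0.06, 2.66], [-1.3, 4.44], [0, 2.69], [-3.02, 3.02]. Speed limits (rad/s): [2.22, 2.22, 2.79, 3.14, 3.14, 3.14].

INTERFACE

Orientations are given as a unit quaternion [x, y, z, w].
In Python, from workcell import bot, hand, kinematics, get_obs, vision, hand_in gives the robot as it stands. The module is installed in compiled form; this text tells all that it offers. Calls block until the motion is done:
- bot.reach(position, orientation): joint-space move of the TCP to a pose.
- bot.servo_line(position, ori=None, velocity=0.15): straight line of the TCP; ori=None keeps the orientation; velocity is the mean speed in m/s.
- bot.goto_joints(angles): joint-space move.
- hand.move_gripper(opening, strength=None): finger opening in m; strength is the grip in N (None keeps the last); returns when the fingers have stopped.
- bot.dwell(seconds).
- kinematics.solve_ik(position, orientation): joint angles nearest the present ones, or None.
- get_obs(): the state.
- vision.read_camera(name): name is "scene" or "top" or "wrist"; returns a dict with "frame" (420x560x3 uint8, red, green, blue), "intrinsics" (3x3 intrinsics, pixels), "view" (4x4, takes a point from world to camera coordinates). Camera axes: x right, y down, z forward; pixel columns grow to the right and rows downward; lengths in m; the calibration is good to about 2 mm. The wrist camera is an equidistant fisheye: a pixel r from the principal point sees the ray r / f radians off the axis. A picture is of the moment at which its call begins. There is no depth.
A pose or a line that the arm cannot do raises bot.IKError and nothing moves.
- hand_in(): hands the job in, once; it reports no verdict.
The state is a dict: "time_s": time; "joint_pos": joint angles; "joint_vel": joint speeds; "joint_efforts": joint torques, N m; "position": TCP position; "orientation": TCP orientation; "wrist_force": force on the tool from outside, world axes, zero at the start; "ft_torque": the same for the moment, N m; "gripper_width": finger opening in m.
Only numpy, scipy, OpenCV 4.12 (cv2) and the standard library are available. Lean on these libraries where they do the work, as an engineer would, in place of code of your own. Each camera call takes 0.05 s, during which the arm holds its last target. There are 200 camera calls.

## Working session

There is one attempt and no reset: what is moved stays moved. The work goes in short steps, each a Python script; the robot and the scene stay as the last script left them, time stands still between calls to the robot, and variables do not carry over. Pictures are saved under pics/ and viewed, about 8 in all and at most 12, crops included, and the job is handed in when it is done.

```bash
mkdir -p pics; python3 - <<'E'
from workcell import *
import cv2,numpy as np
for n in("top","scene"):
    r=vision.read_camera(n);cv2.imwrite(f"pics/{n}0.png",cv2.resize(r["frame"][:,:,::-1],(784,588),interpolation=cv2.INTER_CUBIC))
    print(n,r["intrinsics"].tolist(),np.round(r["view"],4).tolist())
o=get_obs();print(o["time_s"],o["orientation"],o["position"],bot.tcp_to_tips)
E
```

```text
top [[517.4562314252483, 0.0, 277.1295544245986], [0.0, 517.4562314252483, 208.93547355690615], [0.0, 0.0, 1.0]] [[-0.0262, -0.9996, -0.0051, -0.0447], [-0.9858, 0.0267, -0.1657, 0.5926], [0.1657, 0.0007, -0.9862, 0.9251], [0.0, 0.0, 0.0, 1.0]]
scene [[523.5307189890414, 0.0, 283.1143005290467], [0.0, 523.5307189890414, 208.6981231030087], [0.0, 0.0, 1.0]] [[-0.2407, 0.9705, -0.0148, 0.1994], [0.6097, 0.1393, -0.7803, -0.2358], [-0.7552, -0.1968, -0.6253, 1.4674], [0.0, 0.0, 0.0, 1.0]]
0.1 [ 0.6951482  -0.13183634  0.13166645 -0.69429973] [0.22866792 0.58123505 0.24764826] 0.017
```

View pics/top0.png

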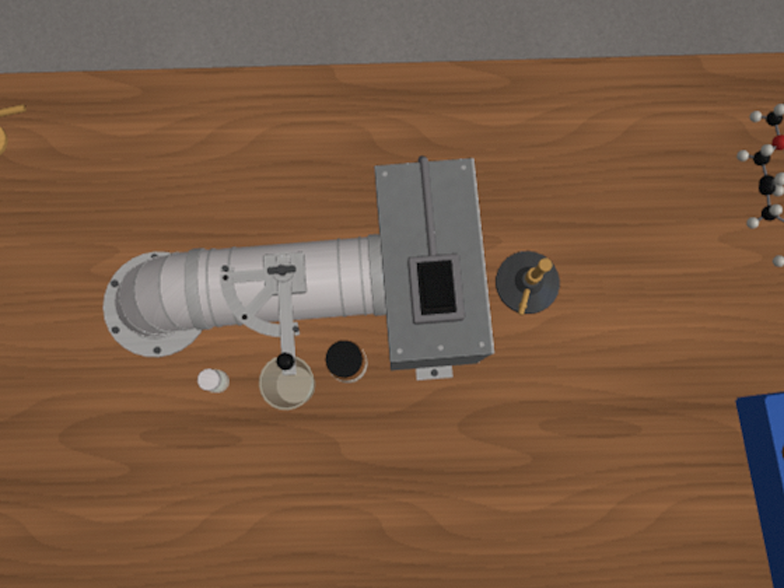

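View pics/scene0.png

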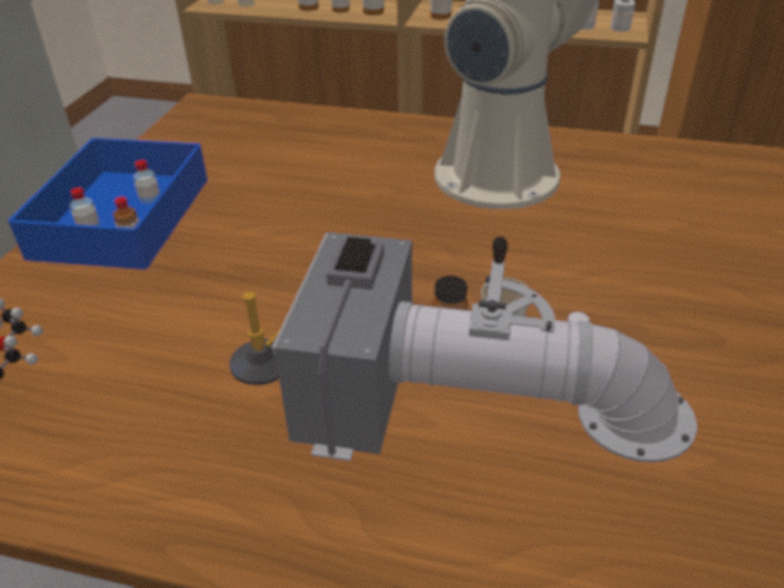

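Top view (784 px): wing nut ≈(282,269), knob ≈(285,361), rocker corners ≈(418,262)–(457,314), beaker under the knob. Scene view: knob ≈(500,249), wing nut ≈(491,306), and the rocker's raised end is at its far end ≈(356,242).

```bash
cat > h.py <<'E'
from workcell import *
import numpy as np,cv2
from scipy.spatial.transform import Rotation as R
def ray(n,uv,s=1.4):
    r=C.setdefault(n,vision.read_camera(n)) if n not in C else C[n]
    V=r["view"];d=np.linalg.inv(r["intrinsics"])@[uv[0]/s,uv[1]/s,1]
    return -V[:3,:3].T@V[:3,3],V[:3,:3].T@d
C={}
def atz(n,uv,z):
    o,d=ray(n,uv);return o+d*(z-o[2])/d[2]
def quat(jaw): # tool down, jaw direction (horizontal angle, world)
    z=np.array([np.cos(jaw),np.sin(jaw),0]);y=np.array([0,0,-1.])
    return R.from_matrix(np.c_[np.cross(y,z),y,z]).as_quat()
E
python3 - <<'E'
from h import *
for nm,z,t,s in(("nut",.166,(282,269),(491,305)),("knob",.183,(285,361),(500,246)),("rock",.195,(437,288),(355,255))):
    print(nm,atz("top",t,z).round(4),atz("scene",s,z).round(4))
for nm,z,uv in (("hoodTL",.165,(376,167)),("TR",.165,(474,159)),("BR",.165,(492,353)),("BL",.165,(391,362)),("r1",.2,(418,262)),("r2",.2,(454,260)),("r3",.2,(457,313)),("r4",.2,(420,315)),("smallcap",.062,(210,380)),("reag",.105,(344,360)),("beak",.085,(287,380))):print(nm,atz("top",uv,z).round(4))
m=R.from_quat(get_obs()["orientation"]).as_matrix();print(m.round(2))
E
```

```text
nut [0.6034 0.0647 0.166 ] [0.6095 0.0666 0.166 ]
knob [0.4927 0.0589 0.183 ] [0.5077 0.0627 0.183 ]
rock [ 0.5704 -0.1167  0.195 ] [ 0.5847 -0.1114  0.195 ]
hoodTL [ 0.7272 -0.05    0.165 ]
TR [ 0.7341 -0.1698  0.165 ]
BR [ 0.497  -0.1799  0.165 ]
BL [ 0.4897 -0.0619  0.165 ]
r1 [ 0.6003 -0.0958  0.2   ]
r2 [ 0.6015 -0.137   0.2   ]
r3 [ 0.5403 -0.1378  0.2   ]
r4 [ 0.5392 -0.096   0.2   ]
smallcap [0.4798 0.1743 0.062 ]
reag [ 0.498  -0.0034  0.105 ]
beak [0.476  0.0707 0.085 ]
[[ 0.93 -0.    0.37]
 [-0.37 -0.    0.93]
 [-0.   -1.   -0.  ]]
```

```bash
cat >> h.py <<'E'
yaw=0.05; P=np.array([.6034,.0647,0]); RK=np.array([.570,-.117,0])
ex=np.array([np.cos(yaw),np.sin(yaw),0]);ey=np.array([-np.sin(yaw),np.cos(yaw),0]);Z=np.array([0,0,1.])
def proj(r,p):
    c=r["view"]@np.r_[p,1];u=r["intrinsics"]@(c[:3]/c[2]);return u[:2]
def overlay(n,pts,box,k,out):
    r=vision.read_camera(n);x0,y0,x1,y1=box
    im=cv2.resize(r["frame"][y0:y1,x0:x1,::-1],None,fx=k,fy=k,interpolation=cv2.INTER_CUBIC)
    for p in pts: 
        u=(proj(r,p)-[x0,y0]+.5)*k;cv2.circle(im,tuple(int(v) for v in u),2,(0,0,255),-1)
    return im
E
python3 - <<'E'
from h import *
pts=[P-.11*ex+.15*Z,P-.11*ex+.188*Z,P+.168*Z]+[RK+a*ex*.025+b*ey*.016+(.1955-a*.0045)*Z for a in(-1,1) for b in(-1,1)]+[RK-.017*ex+.2*Z]
pts+=[P+a*ex+b*ey+.165*Z for a in(-.12,.12) for b in (-.24,-.12)]
a=overlay("scene",pts,(190,150,410,340),3.6,"");cv2.imwrite("pics/s1.png",a[:600])
b=overlay("top",pts,(140,100,370,290),3.4,"");cv2.imwrite("pics/t1.png",b[:600])
E
```

```text
(no output)
```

View pics/s1.png

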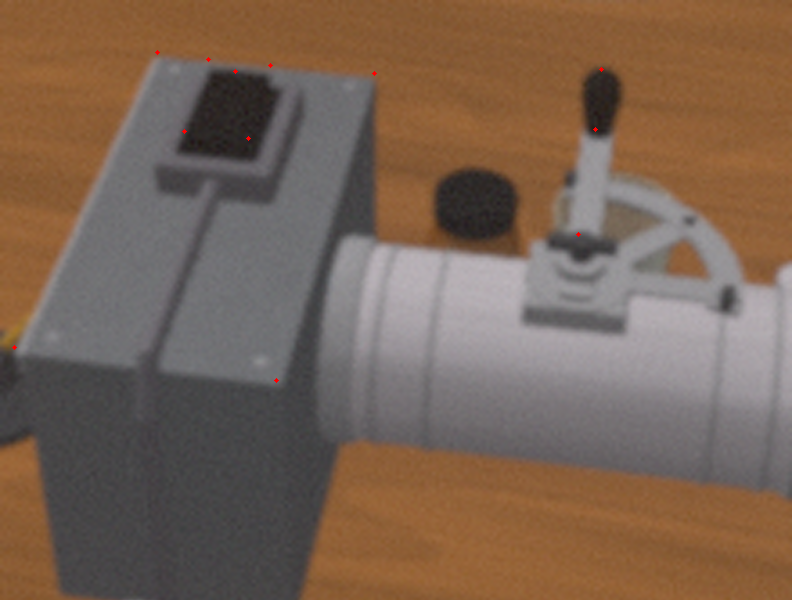

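View pics/t1.png

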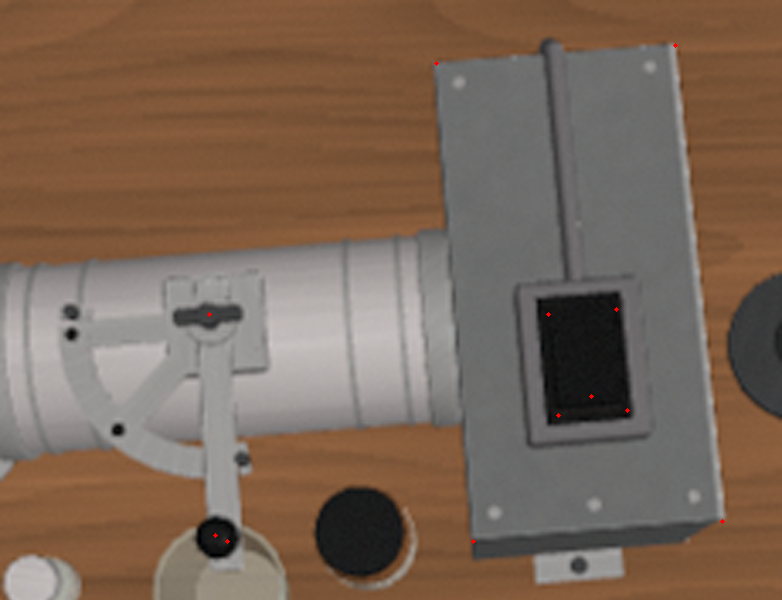

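Predicted points match both views within a few mm: knob (598,70)/(217,537), and the rocker should shift about 3–4 mm to +x. Pressing the rocker first.

```bash
sed -i 's/RK=np.array(\[.570/RK=np.array([.574/' h.py; python3 - <<'E'
from h import *
hand.move_gripper(0.0,40)
q=quat(yaw+np.pi/2); T=RK-.016*ex
bot.reach(T+Z*.30,q); bot.servo_line(T+Z*.228); f0=get_obs()["wrist_force"]
print(get_obs()["time_s"],f0.round(2),get_obs()["position"])
z=.228
while z>.207:
    z-=.0015; bot.servo_line(T+Z*z,velocity=.03)
    o=get_obs();f=(o["wrist_force"]-f0);print(round(z-.017,4),o["position"][2].round(4),f.round(1))
    if f[2]>14: break
cv2.imwrite("pics/w2.png",vision.read_camera("wrist")["frame"][:,:,::-1])
bot.servo_line(T+Z*.26,velocity=.2)
a=overlay("scene",[],(210,150,310,220),6,"");b=overlay("top",[],(270,170,350,240),6,"")
h=min(len(a),len(b));im=np.hstack([a[:h],b[:h]]);cv2.imwrite("pics/r2.png",cv2.resize(im,None,fx=.7,fy=.7));print(im.shape,get_obs()["time_s"])
E
```

```text
4.4333 [ 0.5   0.62 -0.51] [ 0.55846441 -0.11768226  0.22852662]
0.2095 0.2273 [-0.3 -0.9  0.5]
0.208 0.2251 [-0.5 -1.1 -0.4]
0.2065 0.2233 [-1.1 -0.  -0.1]
0.205 0.2218 [-0.5 -1.7 -0.3]
0.2035 0.2204 [ 0.1 -0.5  0.6]
0.202 0.2189 [-0.2 -0.3  0.8]
0.2005 0.2176 [-1.3 -0.7  2.4]
0.199 0.216 [-1.9 -0.9  3.2]
0.1975 0.2143 [-0.9 -0.5  0. ]
0.196 0.2128 [-0.7 -0.9  0.7]
0.1945 0.2124 [-4.7  1.3  9.8]
0.193 0.2121 [-8.5  1.4 21. ]
(420, 1080, 3) 7.9833
```

View pics/r2.png

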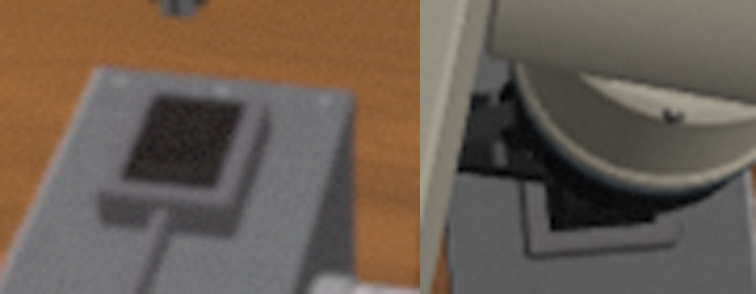

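Clear snap: force peaked, dropped to about 0, then the hard stop. The rocker's far end now lies flush in the scene crop. Next, the damper.

```bash
python3 - <<'E'
from h import *
zt=.175
def pose(a,d,z=zt):
    rd=-np.cos(a)*ex+np.sin(a)*ey; t=np.sin(a)*ex+np.cos(a)*ey
    return P+.11*rd-d*t+z*Z, quat(yaw+np.pi-a)
for a in (0,.8,1.5): 
    s=kinematics.solve_ik(*pose(a,.0215)); print(a,None if s is None else np.round(s,2))
bot.reach(*pose(0,.05,.26)); p,q=pose(0,.05); bot.servo_line(p,q)
f0=get_obs()["wrist_force"]; print(get_obs()["time_s"])
bot.servo_line(*pose(0,.026),velocity=.06)
for a in np.arange(.0,1.46,.1):
    bot.servo_line(*pose(a,.0215),velocity=.06)
    o=get_obs();f=o["wrist_force"]-f0;t=np.sin(a)*ex+np.cos(a)*ey
    print(round(a,2),f.round(1),"tang",round(f@t,1),o["time_s"])
    if np.linalg.norm(f)>28: print("stop");break
cv2.imwrite("pics/t3.png",overlay("scene",[],(210,120,430,310),3.4,"")[:600])
E
```

```text
0 None
0.8 [ 0.24  0.28  1.92 -0.    0.94 -2.16]
1.5 [ 0.29  0.38  1.77 -0.    0.99 -1.4 ]Traceback (most recent call last):
  File "<stdin>", line 8, in <module>
workcell.IKError: the arm cannot take that pose within its joint ranges
```

```bash
python3 - <<'E'
from h import *
zt=.175
def pose(a,d,z=zt):
    rd=-np.cos(a)*ex+np.sin(a)*ey; t=np.sin(a)*ex+np.cos(a)*ey
    return P+.11*rd-d*t+z*Z, quat(yaw-a)
for a in (0,.8,1.5): 
    s=kinematics.solve_ik(*pose(a,.0215)); print(a,None if s is None else np.round(s,2))
    if s is None: raise SystemExit
bot.servo_line(np.array(get_obs()["position"])*[1,1,0]+.29*Z)
bot.reach(*pose(0,.05,.26)); p,q=pose(0,.05); bot.servo_line(p,q)
f0=get_obs()["wrist_force"]; print(get_obs()["time_s"])
bot.servo_line(*pose(0,.026),velocity=.06)
for a in np.arange(.0,1.46,.1):
    bot.servo_line(*pose(a,.0215),velocity=.06)
    o=get_obs();f=o["wrist_force"]-f0;t=np.sin(a)*ex+np.cos(a)*ey
    print(round(a,2),f.round(1),"tang",round(f@t,1),o["time_s"])
    if np.linalg.norm(f)>28: print("stop");break
cv2.imwrite("pics/t3.png",overlay("scene",[],(210,120,430,310),3.4,"")[:600])
E
```

```text
0 [ 0.07  0.24  1.97 -0.    0.92  0.02]
0.8 [ 0.24  0.28  1.92 -0.    0.94  0.99]
1.5 [ 0.29  0.38  1.77 -0.    0.99  1.74]
10.6333
0.0 [ 0.1  0.5 -0.1] tang 0.5 11.4333
0.1 [ 1.5 -0.2  0.7] tang -0.1 11.7667
0.2 [-0.  -2.2  1.3] tang -2.2 12.1
0.3 [-2.3 -1.5  1.7] tang -2.0 12.4333
0.4 [0.2 1.5 0.5] tang 1.5 12.7667
0.5 [-0.2  1.1  1.1] tang 0.9 13.1
0.6 [0.6 1.5 0.6] tang 1.5 13.4333
0.7 [1.  0.1 0.6] tang 0.6 13.7667
0.8 [-0.2  0.4  0.8] tang 0.2 14.1
0.9 [-1.1 -1.   1.3] tang -1.5 14.4333
1.0 [-3.5 -0.1  1.8] tang -2.9 14.7667
1.1 [-2.5  0.6 -0.1] tang -1.8 15.1
1.2 [ 0.2  1.1 -1. ] tang 0.6 15.4333
1.3 [-0.4  1.8  0.6] tang 0.2 15.7667
1.4 [0.4 1.5 0.5] tang 0.8 16.1
```

View pics/t3.png

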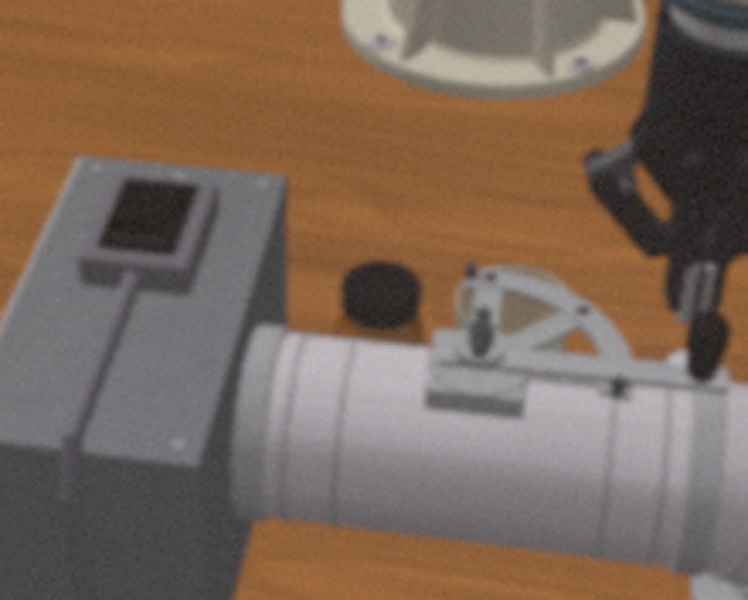

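Both clicks felt; the lever lies along the duct against the end pin (knob at (708,345)). Backing off and checking from above.

```bash
python3 - <<'E'
from h import *
a=1.4;p=np.array(get_obs()["position"]);t=np.sin(a)*ex+np.cos(a)*ey
bot.servo_line(p-.03*t);bot.servo_line(p-.03*t+.1*Z);q=get_obs()["orientation"]
bot.goto_joints([1.194,0.353,1.633,0,1.155,0])
bot.dwell(.5)
pts=[P+.11*(np.sin(x)*ey-np.cos(x)*ex)+.188*Z for x in (1.571,1.48)]
b=overlay("top",pts,(50,80,410,300),2.2,"");cv2.imwrite("pics/t4.png",b)
cv2.imwrite("pics/r4.png",np.hstack([overlay("top",[],(280,170,345,240),6,""),overlay("scene",[],(232,155,282,225),6,"")]))
print(get_obs()["time_s"])
E
```

```text
19.8417
```

View pics/t4.png

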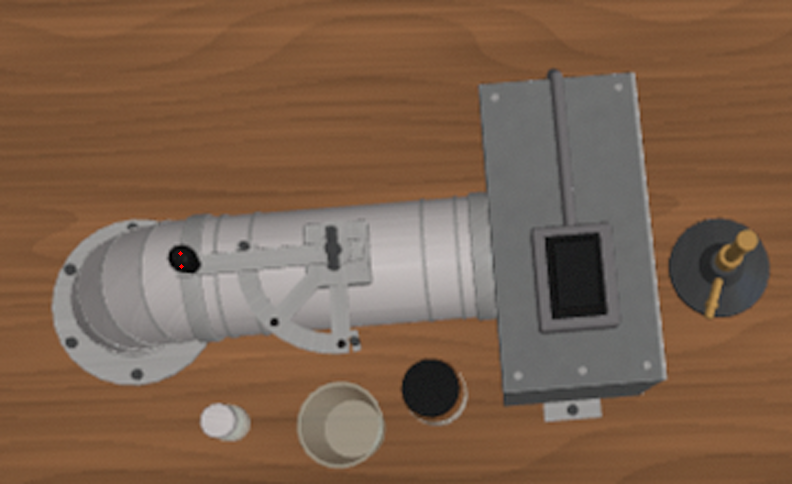

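View pics/r4.png

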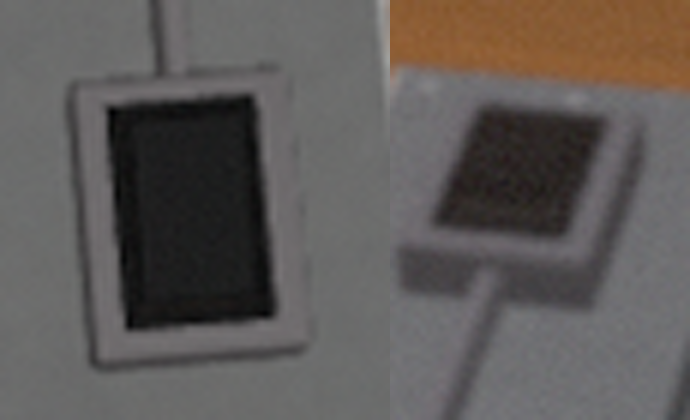

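```bash
python3 - <<'E'
from h import *
r=vision.read_camera("top");g=r["frame"].max(2)
m=np.zeros_like(g);x0,y0=50+150/2.2,80+230/2.2
s=(slice(int(y0),int(y0+28)),slice(int(x0),int(x0+28)))
m[s]=(g[s]<75)*1
n,l,st,ce=cv2.connectedComponentsWithStats(m);k=1+st[1:,4].argmax();print(st[k],ce[k])
# silhouette model: discs r 10.5 from z .150-.188
for a in(1.3,1.4,1.48,1.53,1.571,1.62):
    K=P+.11*(np.sin(a)*ey-np.cos(a)*ex)
    pp=np.array([proj(r,K+.0095*np.array([np.cos(u),np.sin(u),0])+z*Z) for u in np.linspace(0,6.28,40) for z in(.152,.17,.187)])
    hull=cv2.convexHull(pp.astype(np.float32));M=cv2.moments(hull);print(a,round(M["m10"]/M["m00"],2),round(M["m01"]/M["m00"],2),pp.min(0).round(1),pp.max(0).round(1))
E
```

```text
[127 191  14  13 138] [133.35507246 197.48550725]
1.3 137.58 213.93 [129.  206.5] [146.2 221.2]
1.4 135.92 207.64 [127.3 200.2] [144.6 215.1]
1.48 135.07 202.5 [126.4 194.9] [143.7 210. ]
1.53 134.75 199.26 [126.1 191.6] [143.4 206.8]
1.571 134.61 196.59 [126.  188.9] [143.3 204.2]
1.62 134.59 193.4 [126.  185.7] [143.2 201.1]
```

The blob's row of 197.5 matches 1.56 rad, so the lever is at its stop. The bystanders stand where they were.

```bash
python3 -c "
from workcell import *
hand_in();print(get_obs()['time_s'])"
```

```text
the job is handed in; nothing more can be done
the job is handed in; nothing more can be done
```

The fume extraction job is done and handed in at about 20 s of robot time. I pressed the rocker with the closed fingertips, then pushed the damper grip round its arc, and moved the arm clear before handing in.

- **Rocker:** the force rose to about 3 N, dropped to zero as it snapped, then met a hard stop about 6 mm down. In the pictures its -x end is no longer raised. The 3 N is lower than the 4–5 N given, but I only sampled the force every 1.5 mm. I did not measure the rocker angle itself.
- **Damper:** I felt both clicks, and after backing off, the knob's position in the top camera gave about 1.56 rad (limit 1.48, stop 1.571).
- **Bystanders:** by eye in the final top view, the bottles, beaker and burner stand upright where they were. I did not measure their positions again.
- **Problems on the way:** the first damper approach was refused because of the last joint's range. Nothing moved, and I turned the tool half round to get past it. My first rough readings from the two cameras disagreed by 6–15 mm in x. Projecting the estimates back onto both views brought that to a few mm, with the rocker moved 4 mm.

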